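Set the bending iron's supply to its mark and switch on

TASK

The bending iron is fed from the grey bench transformer: push the transformer's dial round by its bar with closed fingertips, never pinching the bar, until the index mark on the dial's rim lines up with the one long line of the scale. Leave the dial standing there, and only then push the toggle switch all the way over towards the dial to switch the supply on. Do not shift the other things standing and lying around the transformer.

Things in the scene. Friction and masses are not known exactly. Their poses are not given: they have to be found in the camera images.
- case: Bench transformer: grey case fixed to the bench, 215 (its x) x 190 (y) x 150 mm high; origin at the centre of its underside; its -x side looks roughly towards the robot. On its flat top: a round aluminium scale plate, 152 mm across, centred 20 mm along +x, carrying the dial, and a toggle switch 82 mm along -x. On each side, 115 mm up, a rod grip stands 22 mm out.
- dial (a joint): Dial angle, rad, 0 to 4.71 between stops; grows clockwise seen from above; 0: index mark at the first scale line. 18 short lines (8 mm) stand 15 degrees apart; in their row, at 210 degrees (3.665 rad), the one long line, 22 mm long, 4 mm wide. The dial starts at 0.9 to 2.9, is stiff (0.08 N m: about 3 N at 30 mm from its axis) and stays where left.
- dial_axis (a point): Point on the dial's upright axis, level with the top of its skirt, 160 mm above the bench. The dial is a black round skirt, 96 mm across, 8 mm thick, with a straight grey bar over its middle: 64 mm long, 16 mm thick, 24 mm high above the skirt (a 4 mm spine in its middle 26 mm), centred on the axis, in line with the index mark.
- index_mark (a point): Index mark: the end, at the rim of the dial's skirt (49 mm from the axis), of the white line, 5 mm wide, that runs along the top of one half of the bar and on over the skirt to its rim; it turns with the dial. From the dial axis the bar's marked half runs towards this point.
- long_line (a point): The inner end of the scale's one long line, 49 mm from the dial axis (given at the height of the skirt's top). The index mark is lined up when it stands at this point.
- dial_flank_left: The left half of the bar's thickness, seen along the bar from the axis towards the index mark (64 x 6 mm, 24 mm high); origin on the dial axis. Fingers that push the bar from its left side press on this, which turns the dial clockwise when done on the marked half.
- dial_flank_right: The right half of the bar's thickness, the mirror image of the left; origin on the dial axis. Pressing both flanks at once is pinching.
- toggle (a joint): Toggle switch, rad: 0 is off (the bat handle leans 0.40 rad away from the dial), 0.80 is fully on (leans 0.40 rad towards the dial). Light friction (about 1.2 N at the tip); it stays where it is left.
- toggle_tip (a point): The tip of the toggle's bat handle: round steel, 10 mm thick, 34 mm long from its pivot; the tip starts about 185 mm above the bench and moves 26 mm level from off to on.
- toggle_foot (a point): The toggle's pivot, fixed, 4 mm above the case's top; the handle swings in the upright plane through this point and the dial axis, which is 102 mm away.
- glue: Bystander: white plastic glue bottle, 58 mm across, 165 mm tall, standing beside the case; origin at the centre of its underside.
- jar: Bystander: glass jar, 76 mm across, 95 mm high, with brushes and rods up to about 170 mm high in it, standing beside the case; origin at the centre of its underside.
- block: Bystander: cork-soled sanding block, 65 x 110 x 38 mm, lying beyond the case; origin at the centre of its underside.
- knife: Bystander: palette knife with a wooden handle, 220 mm long, 23 mm thick, lying along its own x on the robot's side of the case; origin at its middle, at bench height.

How it is judged (in metres and radians):
On the way, in this order (a step that is already met when the one before it is completed fails the run):
1. the dial stands still with its index mark at the long line (within 3 mm), the switch still off (horizontal distance between index_mark and long_line below 0.003 m and velocity of joint dial between -0.05 and 0.05 rad/s and value of joint toggle below 0.2 rad), for 0.3 s.
2. the toggle is pushed fully on (value of joint toggle above 0.7 rad), for 0.2 s.
At the end, for the whole second after the job is handed in: The index mark stands within 3 mm (3.5 degrees) of the long line's inner end with the dial at rest, the toggle is at least 0.7 of its 0.8 rad over, and every bystander is within 15 mm of where it was (horizontal distance between index_mark and long_line below 0.003 m and velocity of joint dial between -0.05 and 0.05 rad/s and value of joint toggle above 0.7 rad and distance of each of glue, jar, block, knife from where it was at the start of the episode below 0.015 m); the robot touches nothing.
It fails at once if the dial's bar is pinched (both flanks pressed by the fingers with over 3 N at once) (contact force between each of dial_flank_left, dial_flank_right and the fingers above 3 N).
It fails at once if a bystander is shifted, lifted or knocked over (distance of any of glue, jar, block, knife from where it was at the start of the episode above 0.02 m or angle between any of glue, jar's own z axis and vertical above 0.4 rad).
It also fails if it takes over 54 s, if anything falls off the work surface, if the arm or the gripper's body presses on something with over 40 N, if the wrist force passes 120 N, or if a joint passes its speed limit or range.

ROBOT

A 6-joint arm with a two-finger parallel gripper is mounted at the origin on the work surface. World frame = base frame: x ahead of the robot, y to its left, z up, the work surface at z = 0. Lengths are in mm, angles in degrees, forces in N, time in s.
With the tool pointing down it reaches from about 350 to 850 mm from the base axis. Payload 8.1 kg.
Tool frame: the origin (TCP) lies midway between the tips of the shut fingers; the grasp point (between the pads) lies grip_depth behind it (grip_depth is the distance from the TCP to the grasp point, in mm); z points along the fingers, y is the line along which they close (so a half turn about z gives the same grasp; the last joint's range is limited). The gripper opens to 85 mm and grips with 20 to 120 N. Pads are 22 mm wide; open, the fingers measure 114 mm over their backs; the gripper's body (76 mm by 85 mm) begins 54 mm behind the grasp point. The pads swing forward as they close: fully open they stand 13 mm farther back than shut.
Start: joints at [68.446, 7.471, 85.268, -0, 87.261, -4.893], TCP at [172.009, 574.82, 191.492] pointing down, gripper open.
Joint ranges: [-169.43, 169.43], [-51.17, 129.36], [1.28, 143.12], [-76.62, 256.62], [0, 156.53], [-152.29, 152.29]. Speed limits (degrees/s): [136.94, 136.94, 159.86, 180, 180, 180].

INTERFACE

Orientations are given as [roll, pitch, yaw] about the fixed x, y, z axes, in that order (R = Rz(yaw) Ry(pitch) Rx(roll)).
In Python, from bench import sense, snapshot, hand_in, grip_depth gives the robot as it stands. The module is installed in compiled form; this text tells all that it offers.
- The arm moves only by the tool apply_moves, never from a script. Its argument "series" is text: rows parted by semicolons, each of 5 numbers parted by spaces: the shift along the tool's x, y, z each as a share of 0.3 m, from -1 to 1, then the turn about the tool's z as a share of 2 rad, from -1 to 1, then the gripper's target within -1 to 1 (shut at 1, half-way at 0, fully open at -1). In form: tx ty tz twist gripper; .... A call has 1 to 5 rows; each row shifts and turns the commanded pose from where the row before left it, along the tool's axes as they then stand; what a row does not reach is not made up. A row lasts 1/12 s, in which the tool goes at most 41.7 mm and 7.16 degrees, less where a joint would pass 70% of its speed; a pose out of reach is approached as far as the arm can. A call with a number of a shift or a turn outside -1 to 1 is refused whole. A call with a gripper value outside its range is refused whole. The fingers move at their own pace and stop on an object; "squeeze" is the grip in N (left out, the last holds). Time passes only in rows, so rows that do not move let the fingers close. It gives the time, the measured TCP pose, the force, the opening and the grip force at its end, in the units of the state.
- sense(): the state, without advancing time (a new reading comes with each control period).
- snapshot(name): name is "side" or "top" or "wrist"; returns a dict with "frame" (420x560x3 uint8, blue, green, red), "depth" (420x560 float32, mm along the optical axis (not along the pixel's ray), 0 where there is no reading), "intrinsics" (3x3 intrinsics, pixels), "dist" ([k1, k2, p1, p2, k3] as OpenCV has them; the pictures are not rectified), "extrinsics" (4x4, takes a point from camera to world coordinates); the wrist camera has in their place "tool_from_camera" (4x4, takes a point from camera to tool coordinates, whose origin is the TCP and whose axes are the flange's). Camera axes: x right, y down, z forward; pixel columns grow to the right and rows downward; lengths in mm; the calibration is good to about 2 mm. A picture is of the moment at which its call begins: read the wrist's pose just before it.
- hand_in(): hands the job in; it is judged then, once.
The state is a dict: "time": time; "joint_pos": joint angles; "qd": joint speeds; "joint_efforts": joint torques, N m; "tool_pos": TCP position; "tcp_rot": TCP orientation; "ft_force": force on the tool from outside, world axes, zero at the start; "wrist_torque": the same for the moment, N m; "finger_gap": finger opening in mm; "grip_force": force on a finger pad.
Only numpy, scipy, OpenCV 4.12 (cv2) and the standard library are available. Lean on these libraries where they do the work, as an engineer would, in place of code of your own. Each camera call takes 0.05 s, during which the arm holds its last target. There are 200 camera calls.

## Working session

There is one attempt and no reset: what is moved stays moved. The work goes in short steps, Python scripts to look and compute and a tool call to move; the robot and the scene stay as the last step left them, time stands still between calls to the robot, and variables do not carry over. Pictures are saved under pics/ and viewed, at most 10 in all, crops included, and the job is handed in when it is done.

Besides the shell and the picture viewer there is one more tool, called after ">>>" as a command line: name --argument value ..., lists and objects as JSON in quotes. apply_moves: Moves the arm, as the interface text tells. Its arguments: {"type":"object","properties":{"series":{"type":"string"},"squeeze":{"type":"number"}},"required":["series"]}

```bash
mkdir -p pics; cat > h.py <<'E'
import numpy as np, cv2
from bench import sense, snapshot, hand_in, grip_depth
from scipy.spatial.transform import Rotation as Ro
def T_tool(s):
    T=np.eye(4);T[:3,:3]=Ro.from_euler('xyz',s['tcp_rot'],degrees=True).as_matrix();T[:3,3]=s['tool_pos'];return T
def cam(name):
    s=sense();d=snapshot(name)
    d['E']=np.array(d['extrinsics']) if 'extrinsics' in d else T_tool(s)@np.array(d['tool_from_camera'])
    return d
def plane(d,uv,z):
    p=cv2.undistortPoints(np.array(uv,float).reshape(-1,1,2),np.array(d['intrinsics']),np.array(d['dist'])).reshape(-1,2)
    r=np.c_[p,np.ones(len(p))]@d['E'][:3,:3].T;o=d['E'][:3,3]
    return o+r*((z-o[2])/r[:,2])[:,None]
E
python3 - <<'E'
from h import *
import pickle
print(sense(),grip_depth)
ds={n:cam(n) for n in('top','side','wrist')}
pickle.dump(ds,open('d0.pkl','wb'))
for n in ds: cv2.imwrite(f'pics/{n}0.png',ds[n]['frame']);print(n,ds[n]['E'].round(2).tolist(),np.array(ds[n]['intrinsics']).tolist(),ds[n].get('tool_from_camera'))
E
```

```text
{'time': 0.0, 'joint_pos': array([ 6.84468333e+01,  7.51488692e+00,  8.53315349e+01, -4.49656368e-04,
        8.72615948e+01, -4.89496453e+00]), 'qd': array([-0.01286469,  0.05885356, -0.04350385, -0.03243151,  0.14213326,
        0.04819681]), 'joint_efforts': array([-1.10591791e-03, -5.69404471e+01, -5.00546908e+01, -4.39742253e-04,
        1.50546822e-02, -2.71898898e-05]), 'tool_pos': array([171.76120254, 574.21994427, 190.42519708]), 'tcp_rot': array([-1.79892339e+02, -8.76951579e-03,  1.63341811e+02]), 'ft_force': array([-0.54145553,  0.58158104,  1.06610019]), 'wrist_torque': array([-0.02271557, -0.04471373, -0.00798093]), 'grip_force': 0.0, 'finger_gap': 84.97097323230498} 18.700000000000003
top [[0.01, -1.0, 0.08, 505.35], [-1.0, -0.01, -0.01, 47.4], [0.01, -0.08, -1.0, 1175.74], [0.0, 0.0, 0.0, 1.0]] [[501.10708426949844, 0.0, 284.27095595314796], [0.0, 501.10708426949844, 205.55441284318655], [0.0, 0.0, 1.0]] None
side [[0.98, -0.14, 0.16, 423.35], [-0.21, -0.71, 0.67, -580.27], [0.02, -0.69, -0.72, 798.11], [0.0, 0.0, 0.0, 1.0]] [[521.3254248536382, 0.0, 280.92265604097844], [0.0, 521.3254248536382, 212.64604977131194], [0.0, 0.0, 1.0]] None
wrist [[0.29, 0.91, 0.3, 93.74], [0.96, -0.27, -0.09, 597.17], [-0.0, 0.32, -0.95, 373.07], [0.0, 0.0, 0.0, 1.0]] [[323.4362248233907, 0.0, 276.5991865070243], [0.0, 323.4362248233907, 211.95456629620122], [0.0, 0.0, 1.0]] [[ 5.61378086e-04 -9.48417395e-01 -3.17023862e-01  8.13847118e+01]
 [ 9.99999839e-01  5.58519521e-04  9.98926882e-05 -7.65567614e-01]
 [ 8.23240523e-05 -3.17023867e-01  9.48417556e-01 -1.82536602e+02]
 [ 0.00000000e+00  0.00000000e+00  0.00000000e+00  1.00000000e+00]]
```

View pics/top0.png

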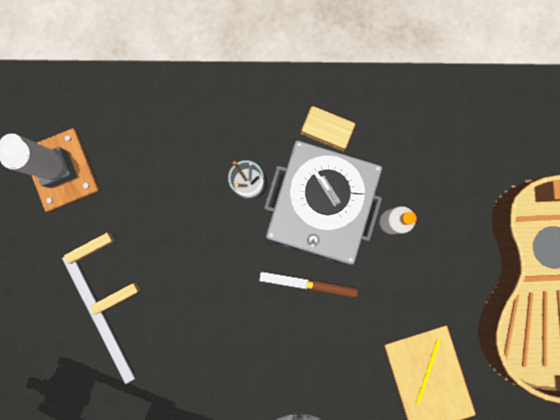

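View pics/side0.png

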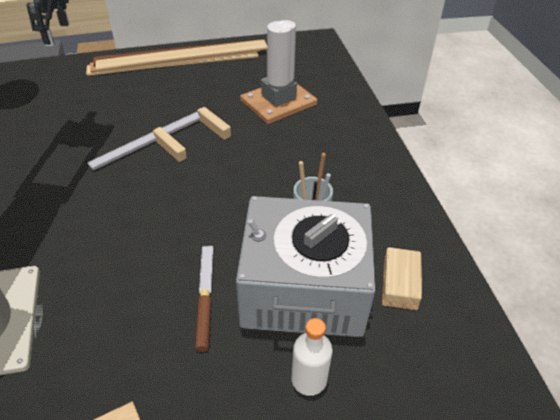

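View pics/wrist0.png

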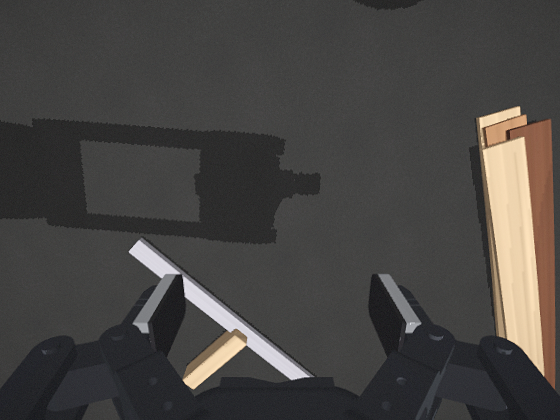

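The top view shows the dial at about (328,191), the toggle at (313,240), the long line near (358,193) and the index apparently near (317,173). The jar is on the left at (245,178), the glue on the right at (400,220), the block beyond and the knife in front.

```bash
python3 - <<'E'
from h import *
import pickle
ds=pickle.load(open('d0.pkl','rb'))
a=cv2.resize(ds['top']['frame'][135:270,255:390],None,fx=4,fy=4,interpolation=cv2.INTER_CUBIC)
cv2.imwrite('pics/z0.png',a)
d=ds['top'];g=d['frame'].min(2)
m=(g>200).astype(np.uint8);m[:140]=0;m[245:]=0;m[:,:285]=0;m[:,372:]=0
c=max(cv2.findContours(m,cv2.RETR_EXTERNAL,cv2.CHAIN_APPROX_NONE)[0],key=cv2.contourArea)
e=cv2.fitEllipse(cv2.convexHull(c));print(e)
print('axis from plate',plane(d,[e[0]],152))
print('toggle px',plane(d,[[313,240]],180))
E
```

```text
((327.0509033203125, 192.35182189941406), (74.9353256225586, 75.64021301269531), 126.08617401123047)
axis from plate [[614.1525038  -50.26176252 152.        ]]
toggle px [[515.97648868 -19.56267867 180.        ]]
```

View pics/z0.png

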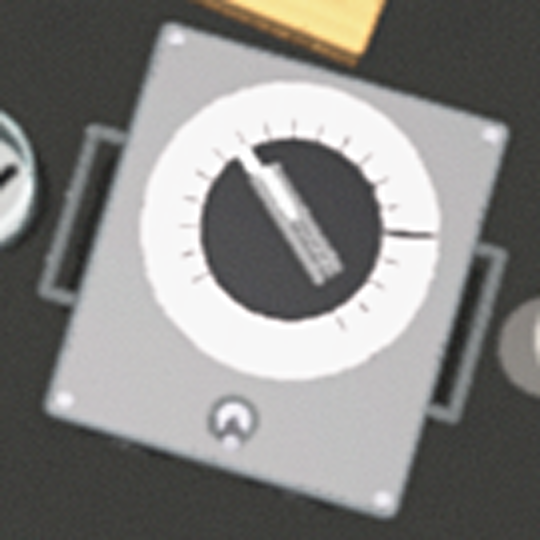

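Zoomed: the index is at about (240,148), the dial centre at (290,230) and the long line runs from (385,233) to (435,236), so roughly 123° clockwise remains. I'm heading to a spot above the bar's left side with the fingers shut.

>>> apply_moves --series "-0.0976 -0.0707 -0.0235 0 1;-0.0976 -0.0707 -0.0235 0 1;-0.0976 -0.0707 -0.0235 0 1;-0.0976 -0.0707 -0.0235 0 1;-0.0976 -0.0707 -0.0235 0 1" --squeeze 40

```text
time: 0.57
tool_pos: [282.3, 429.7, 226.7]
tcp_rot: [-180.0, -0.0, 163.4]
ft_force: [0.5, 0.2, 0.1]
finger_gap: 25.5
grip_force: 0.0
```

>>> apply_moves --series "-0.0976 -0.0707 -0.0235 0 1;-0.0976 -0.0707 -0.0235 0 1;-0.0976 -0.0707 -0.0235 0 1;-0.0976 -0.0707 -0.0235 0 1;-0.0976 -0.0707 -0.0235 0 1"

```text
time: 0.98
tool_pos: [392.3, 286.1, 262.2]
tcp_rot: [-180.0, -0.0, 163.3]
ft_force: [0.1, 0.7, 0.2]
finger_gap: -0.1
grip_force: 0.0
```

```bash
python3 - <<'E'
from h import *
import pickle
d=pickle.load(open('d0.pkl','rb'))['top']
f=lambda x,y:[255+(x+.5)/4-.5,135+(y+.5)/4-.5]
A=plane(d,[f(290,230)],160)[0]; P=plane(d,[[327.05,192.35]],152)[0]
I=plane(d,[f(243,152)],160)[0];L=plane(d,[f(385,233.5),f(435,236)],152)
bar=plane(d,[f(268,172),f(328,277)],186)
print(A,P);an=lambda v:np.degrees(np.arctan2(v[1],v[0]))
print('idx',an(I-P),np.linalg.norm(I-P),'long',[(an(l-P),np.linalg.norm((l-P)[:2])) for l in L],'bar',an(bar[0]-bar[1]),bar.mean(0))
s=sense();print(s['tool_pos'],s['tcp_rot'])
E
```

```text
[613.76831288 -49.65052181 160.        ] [614.15625647 -50.25990912 152.        ]
idx 31.889446986032763 47.26571780429006 long [(np.float64(-91.19944368370602), np.float64(49.04938647485012)), (np.float64(-91.6488943412148), np.float64(74.81114676118))] bar 29.651163184370933 [613.81705035 -51.12136826 186.        ]
[392.26831588 286.05440097 262.1823751 ] [-1.79997073e+02 -4.80852949e-03  1.63347916e+02]
```

>>> apply_moves --series "-0.0976 -0.0707 0 0 1;-0.0976 -0.0707 0 0 1;-0.0976 -0.0707 0 0 1;-0.0976 -0.0707 0 0 1;-0.0976 -0.0707 0 0 1"

```text
time: 1.4
tool_pos: [502.2, 142.4, 261.8]
tcp_rot: [-180.0, -0.0, 163.3]
ft_force: [0.5, 0.8, 0.6]
finger_gap: -0.0
grip_force: 0.0
```

>>> apply_moves --series "-0.0976 -0.0707 0 0 1;-0.0976 -0.0707 0 0 1;-0.0976 -0.0707 0 0 1;-0.0976 -0.0707 0 0 1;-0.0976 -0.0707 0 0 1"

```text
time: 1.82
tool_pos: [612.1, -1.2, 261.6]
tcp_rot: [-180.0, -0.0, 163.3]
ft_force: [0.9, 0.9, -0.1]
finger_gap: -0.1
grip_force: 0.0
```

>>> apply_moves --series "0 0 0 0.0534 1;0 0 0 0.0534 1;0 0 0 0.0534 1;0 0 0 0.0534 1;0 0 0 0.0534 1"

```text
time: 2.23
tool_pos: [611.2, 0.3, 261.4]
tcp_rot: [-180.0, -0.0, 132.4]
ft_force: [-0.8, -0.0, -0.2]
finger_gap: -0.2
grip_force: 0.0
```

>>> apply_moves --series "0 0 0 0.0534 1;0 0 0 0.0534 1;0 0 0 0 1"

```text
time: 2.48
tool_pos: [611.2, 0.5, 261.5]
tcp_rot: [-180.0, -0.0, 120.2]
ft_force: [-0.0, 0.3, -1.2]
finger_gap: 0.1
grip_force: 0.0
```

```bash
python3 - <<'E'
from h import *
import pickle
d=cam('wrist');pickle.dump(d,open('d1.pkl','wb'));cv2.imwrite('pics/w1.png',d['frame'])
s=sense();print(s['tool_pos'],s['tcp_rot'],s['joint_pos'])
g=d['frame'].min(2);m=(g>200).astype(np.uint8)
for c in sorted(cv2.findContours(m,cv2.RETR_EXTERNAL,cv2.CHAIN_APPROX_NONE)[0],key=cv2.contourArea)[-2:]: 
    print(cv2.boundingRect(c),cv2.contourArea(c),cv2.fitEllipse(cv2.convexHull(c)))
E
```

```text
[6.11199677e+02 5.52876215e-01 2.61585063e+02] [-1.79966145e+02 -2.56529880e-02  1.20599232e+02] [-4.75433558e+00  8.22427521e+00  7.71962755e+01  1.33749497e-03
  9.46219049e+01 -3.53534679e+01]
(178, 167, 62, 74) 1607.5 ((208.32640075683594, 203.62339782714844), (38.40592956542969, 86.76782989501953), 38.401092529296875)
(442, 249, 118, 135) 6979.5 ((511.2424621582031, 315.5957946777344), (96.32105255126953, 167.97862243652344), 51.99312210083008)
```

View pics/w1.png

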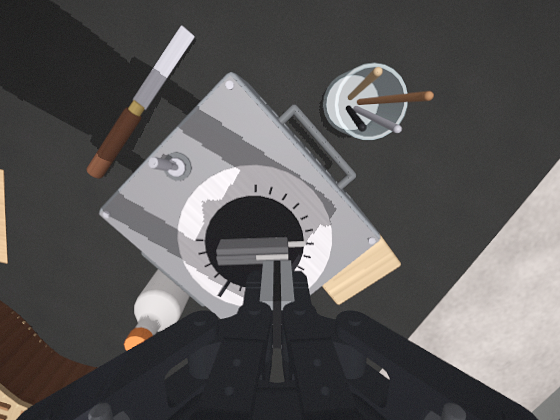

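The wrist view shows the bar running level with its marked end to the right (index line ending near (305,243)), the long line near (222,288), and the fingertips on the left-flank side.

```bash
python3 - <<'E'
from h import *
import pickle
d=pickle.load(open('d1.pkl','rb'));f=d['frame']
cv2.imwrite('pics/w1z.png',cv2.resize(f[160:320,165:345],None,fx=4,fy=3.75,interpolation=cv2.INTER_CUBIC))
A=np.array([614.,-50.3])
s=sense()
for n,uv,z in(('idx',[306,243.5],160),('long',[219,294],152),('barL',[219,240],184),('barR',[288,238],184)):
    p=plane(d,[uv],z)[0];v=p[:2]-A;print(n,p.round(1),np.degrees(np.arctan2(v[1],v[0])),np.hypot(*v))
m=(f.max(2)<40).astype(np.uint8);m[:,:195]=0;m[:,315:]=0;m[:190]=0;m[250:]=0
E
```

```text
idx [658.2 -25.2 160. ] 29.64521595141002 50.81474531857145
long [ 612.7 -122.4  152. ] -91.03781232434892 72.14277108834418
barL [583.3 -52.6 184. ] -175.68150929902478 30.77151328066675
barR [634.4 -20.6 184. ] 55.51414731308668 36.067492556978976
```

View pics/w1z.png

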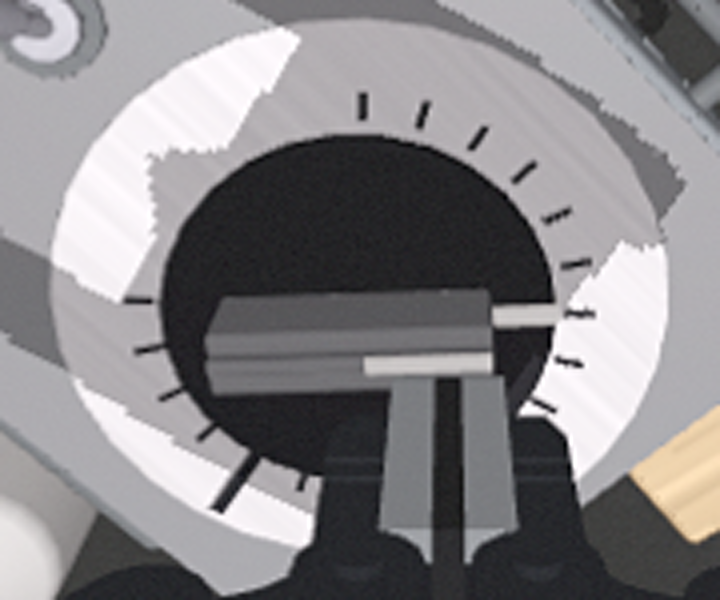

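>>> apply_moves --series "0 0 0.0783 0 1;0 0 0.0783 0 1;0 0 0.0783 0 1;0 0 0.0783 0 1;0 0 0 0 1"

```text
time: 2.95
tool_pos: [607.8, 0.8, 161.7]
tcp_rot: [-179.6, -0.3, 120.7]
ft_force: [-1.1, 0.3, -1.4]
finger_gap: 0.0
grip_force: 0.0
```

>>> apply_moves --series "-0.025 0 0 0 1;-0.025 0 0 0 1;-0.02 0 0 0 1;-0.01 0 0 0 1;0 0 0 0 1"

```text
time: 3.37
tool_pos: [624.9, -21.4, 169.6]
tcp_rot: [179.9, 0.1, 120.5]
ft_force: [-0.8, 0.1, 0.8]
finger_gap: -0.0
grip_force: 0.0
```

>>> apply_moves --series "-0.0083 0.0061 0 0.05 1;-0.0083 0.0061 0 0.05 1;-0.0083 0.0061 0 0.05 1;-0.0083 0.0061 0 0.05 1;-0.0083 0.0061 0 0.05 1"

```text
time: 3.78
tool_pos: [636.7, -28.9, 168.8]
tcp_rot: [179.9, 0.0, 91.6]
ft_force: [0.1, 0.4, -0.5]
finger_gap: 0.2
grip_force: 0.0
```

```bash
cat > st.py <<'E'
from h import *
s=sense();t=np.radians(s['tcp_rot'][2]-90);v=s['tool_pos'][:2]-[614,-50.3]
print('theta',np.degrees(t),'s',-np.sin(t)*v[0]+np.cos(t)*v[1],'r',np.cos(t)*v[0]+np.sin(t)*v[1],'z',s['tool_pos'][2],'F',s['ft_force'],s['time'],s['joint_pos'][5])
E
python3 st.py
```

```text
theta 1.5879072586606926 s 20.76109197068696 r 23.247049840868744 z 168.82563458695432 F [ 0.12652324  0.36741105 -0.52995146] 3.7833 -8.800512275717148
```

>>> apply_moves --series "-0.0083 0.0061 0 0.05 1;-0.0083 0.0061 0 0.05 1;-0.0083 0.0061 0 0.05 1;-0.0083 0.0061 0 0.05 1;-0.0083 0.0061 0 0.05 1"

```text
time: 4.2
tool_pos: [643.5, -42.6, 168.8]
tcp_rot: [180.0, -0.0, 62.9]
ft_force: [0.5, 0.3, -0.8]
finger_gap: 0.2
grip_force: 0.0
```

```bash
python3 st.py; python3 - <<'E'
from h import *
d=cam('wrist');f=d['frame'];cv2.imwrite('pics/w2.png',f)
E
```

```text
theta -27.06208104546441 s 20.23032271614525 r 22.76692041646941 z 168.79263791921073 F [ 0.52011552  0.3343924  -0.77988279] 4.2 18.71272347803164
```

View pics/w2.png

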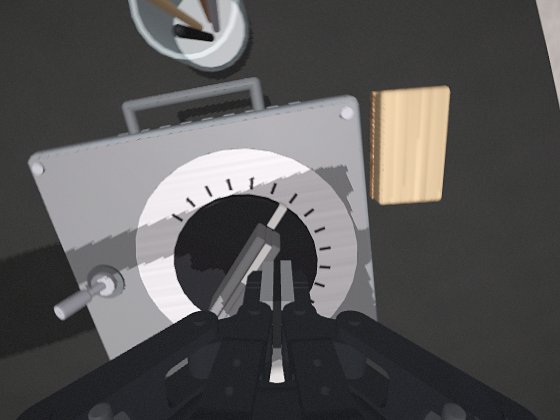

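The dial has not turned: the index is at (285,207), still the old world angle. I'll check where the fingertips really are relative to the bar using depth.

```bash
python3 - <<'E'
from h import *
d=cam('wrist');f=d['frame']
def dp(u,v):
    z=d['depth'][v,u];p=cv2.undistortPoints(np.array([[[u,v]]],float),d['intrinsics'],np.array(d['dist'])).ravel()
    return (d['E']@np.r_[p*z,z,1])[:3].round(1)
for n,q in dict(idx=(283,209),plate=(240,165),barface=(250,250),barTop=(262,250),bartop2=(240,292),barendR=(275,238),fingL=(262,268),fingR=(286,268),fingL2=(262,290),skirt=(230,215)).items(): print(n,q,dp(*q),f[q[1],q[0]])
E=np.linalg.inv(d['E'])
for p in([643.5,-42.6,168.8],[614,-50.3,160],[614+42,-50.3+24.7,160]):
    c=E@np.r_[p,1];print(cv2.projectPoints(c[None,:3],np.zeros(3),np.zeros(3),d['intrinsics'],np.array(d['dist']))[0].ravel())
E
```

```text
idx (283, 209) [656.1 -28.4 160.4] [197 197 202]
plate (240, 165) [644.4   6.9 151.8] [248 245 249]
barface (250, 250) [681.1  28.5 351.3] [113 109 112]
barTop (262, 250) [638.4 -36.2 187.6] [190 190 194]
bartop2 (240, 292) [613.5 -55.  185.7] [97 95 95]
barendR (275, 238) [645.3 -38.6 173.2] [85 82 83]
fingL (262, 268) [642.9 -30.8 221.2] [119 116 113]
fingR (286, 268) [652.4 -36.2 220.5] [122 119 117]
fingL2 (262, 290) [643.6 -31.2 239.2] [123 121 119]
skirt (230, 215) [624.6 -16.9 159.1] [39 38 38]
[275.49616001 241.76097103]
[241.30941694 264.78892685]
[280.74658016 205.07360522]
```

```bash
python3 - <<'E'
from h import *
s=sense();tp=s['tool_pos'];R=T_tool(s)
for n in('side','wrist'):
    d=cam(n);D=d['depth'];v,u=np.nonzero(D>0)
    p=cv2.undistortPoints(np.c_[u,v].astype(float).reshape(-1,1,2),d['intrinsics'],np.array(d['dist'])).reshape(-1,2)
    z=D[v,u];W=np.c_[p*z[:,None],z,np.ones(len(z))]@d['E'].T
    q=(W@np.linalg.inv(R).T)[:,:3]
    k=(abs(q[:,0])<20)&(abs(q[:,1])<25)
    print(n)
    for h in range(-80,10,6):
        b=k&(q[:,2]>h)&(q[:,2]<=h+6)
        if b.sum(): print(h,b.sum(),np.percentile(q[b],[5,95],axis=0).round(1).tolist())
    if n=='side': cv2.imwrite('pics/s2.png',d['frame'])
E
```

```text
side
-80 52 [[-11.8, -10.1, -79.7], [8.5, 12.2, -74.5]]
-74 49 [[-11.8, -12.6, -72.9], [-5.6, 11.5, -68.1]]
-68 45 [[-12.0, -13.4, -67.5], [-5.5, 12.3, -62.7]]
-62 53 [[-11.7, -13.0, -61.6], [-4.9, 11.9, -56.2]]
-56 50 [[-12.0, -12.7, -55.6], [-5.6, 12.3, -50.5]]
-50 40 [[-12.3, -10.7, -49.5], [-5.0, 9.7, -44.6]]
-44 4 [[-11.5, -1.3, -43.8], [-6.5, 5.4, -40.1]]
-20 109 [[-18.6, -21.9, -18.4], [6.1, -3.9, -14.3]]
-14 48 [[-16.6, -19.2, -14.0], [5.2, -0.2, -9.5]]
-8 24 [[-17.9, -11.7, -7.8], [1.7, -0.3, -2.4]]
-2 28 [[-18.2, -11.9, -1.7], [2.5, 0.1, 3.5]]
4 191 [[-18.8, -8.4, 6.8], [15.5, 21.0, 9.9]]
wrist
-80 697 [[-9.1, -5.5, -79.4], [11.4, 5.8, -74.9]]
-74 457 [[6.2, -12.2, -73.6], [11.1, 12.4, -68.2]]
-68 498 [[6.1, -12.3, -67.7], [11.0, 12.3, -62.3]]
-62 432 [[6.1, -12.1, -61.6], [11.0, 12.4, -56.3]]
-56 398 [[6.2, -12.1, -55.8], [11.0, 12.4, -50.4]]
-50 259 [[6.2, -10.9, -49.6], [11.1, 11.0, -44.6]]
-44 17 [[10.1, -6.0, -43.9], [10.6, 5.4, -42.9]]
-20 1017 [[-17.0, -22.9, -18.4], [7.6, -1.9, -14.4]]
-14 206 [[-10.1, -22.8, -13.9], [10.6, 0.4, -8.3]]
-8 148 [[-9.0, -23.5, -7.7], [10.8, 0.4, -2.5]]
-2 139 [[-8.0, -22.9, -1.7], [10.7, 1.0, 3.5]]
4 2691 [[-15.8, -23.1, 7.4], [18.2, 21.5, 9.6]]
```

View pics/s2.png

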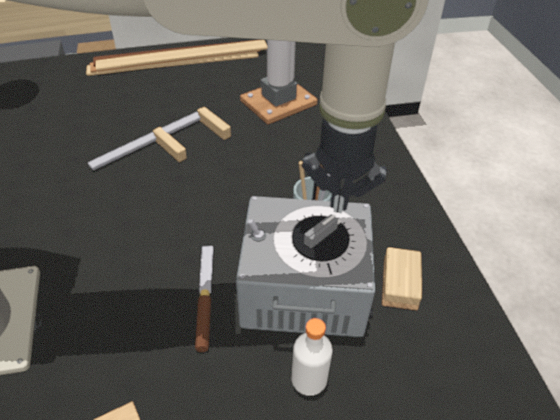

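Both cameras show the fingertips ending about 43 mm above the reported TCP, though centred in x and y. The fingers therefore passed over the bar without touching it, and the tip is really at z ≈ 212. I'll go back to the left side and work with tool z ≈ 125.

>>> apply_moves --series "0.0073 -0.0071 0 -0.05 1;0.0073 -0.0071 0 -0.05 1;0.0073 -0.0071 0 -0.05 1;0.0073 -0.0071 0 -0.05 1;0.0073 -0.0071 0 -0.05 1"

```text
time: 4.82
tool_pos: [635.7, -28.8, 168.3]
tcp_rot: [180.0, -0.0, 92.4]
ft_force: [0.4, -0.2, 0.5]
finger_gap: -0.2
grip_force: 0.0
```

>>> apply_moves --series "0.0073 -0.0071 0 -0.05 1;0.0073 -0.0071 0 -0.05 1;0.0073 -0.0071 0 -0.05 1;0.0073 -0.0071 0 -0.05 1;0.0073 -0.0071 0 -0.05 1"

```text
time: 5.23
tool_pos: [622.9, -20.7, 168.3]
tcp_rot: [180.0, 0.0, 121.0]
ft_force: [0.3, 0.2, 0.3]
finger_gap: 0.1
grip_force: 0.0
```

>>> apply_moves --series "0.025 0 0 0 1;0.015 0 0 0 1;0 0 0 0 1"

```text
time: 5.48
tool_pos: [616.5, -9.6, 168.2]
tcp_rot: [180.0, -0.0, 120.4]
ft_force: [-0.3, 0.2, 0.8]
finger_gap: -0.2
grip_force: 0.0
```

```bash
python3 st.py
```

```text
theta 30.43932942144994 s 33.83910749481644 r 22.800254648348435 z 168.2209091733522 F [-0.29200255  0.2060412   0.7984151 ] 5.4833 -36.11117100772136
```

>>> apply_moves --series "0 0 0.04 0 1;0 0 0.04 0 1;0 0 0.03 0 1;0 0 0.02 0 1;0 0 0.01 0 1"

```text
time: 5.9
tool_pos: [615.6, -10.8, 123.4]
tcp_rot: [-179.8, -0.1, 120.5]
ft_force: [0.0, -0.4, 0.3]
finger_gap: 0.2
grip_force: 0.0
```

>>> apply_moves --series "-0.015 0 0 0 1;-0.015 0 0 0 1;-0.01 0 0 0 1;-0.005 0 0 0 1;0 0 0 0 1"

```text
time: 6.32
tool_pos: [624.4, -22.9, 126.7]
tcp_rot: [179.9, 0.0, 120.5]
ft_force: [0.3, 0.1, 0.1]
finger_gap: -0.0
grip_force: 0.0
```

```bash
python3 st.py
```

```text
theta 30.47491495672942 s 18.39485419951204 r 22.84198142045642 z 126.67038119116091 F [0.26804915 0.09570403 0.05608492] 6.3167 -37.28124178290027
```

>>> apply_moves --series "-0.008 0.006 0 0.05 1;-0.008 0.006 0 0.05 1;-0.008 0.006 0 0.05 1;-0.008 0.006 0 0.05 1;-0.008 0.006 0 0.05 1"

```text
time: 6.73
tool_pos: [636.5, -29.7, 126.6]
tcp_rot: [180.0, -0.1, 91.6]
ft_force: [0.7, 4.6, 1.8]
finger_gap: -0.1
grip_force: 2.2
```

```bash
python3 st.py
```

```text
theta 1.6112943987604638 s 19.91667744234456 r 23.040907901526126 z 126.639346180398 F [0.68107175 4.55633216 1.78674786] 6.7333 -8.960065925408296
```

Now it is in contact (about 4 N), so I'll continue.

>>> apply_moves --series "-0.008 0.006 0 0.05 1;-0.008 0.006 0 0.05 1;-0.008 0.006 0 0.05 1;-0.008 0.006 0 0.05 1;-0.008 0.006 0 0.05 1"

```text
time: 7.15
tool_pos: [644.0, -43.0, 126.7]
tcp_rot: [179.9, -0.1, 63.0]
ft_force: [3.3, 3.4, -1.2]
finger_gap: -0.3
grip_force: 2.4
```

>>> apply_moves --series "-0.008 0.006 0 0.05 1;-0.008 0.006 0 0.05 1;-0.008 0.006 0 0.05 1;-0.008 0.006 0 0.05 1;0 0 0 0 1"

```text
time: 7.57
tool_pos: [644.1, -55.8, 126.7]
tcp_rot: [179.9, -0.1, 40.0]
ft_force: [3.7, 1.5, -0.3]
finger_gap: 0.2
grip_force: 2.1
```

```bash
python3 st.py;python3 - <<'E'
from h import *
import pickle
d=cam('wrist');f=d['frame'];pickle.dump(d,open('d3.pkl','wb'))
cv2.imwrite('pics/w3.png',cv2.resize(f[130:330,140:400],None,fx=3,fy=3,interpolation=cv2.INTER_CUBIC))
E
```

```text
theta -49.985915192743384 s 19.579598888807592 r 23.55462651758282 z 126.72458522744296 F [ 3.72772349  1.53301577 -0.3079057 ] 7.5667 40.46289308399046
```

View pics/w3.png

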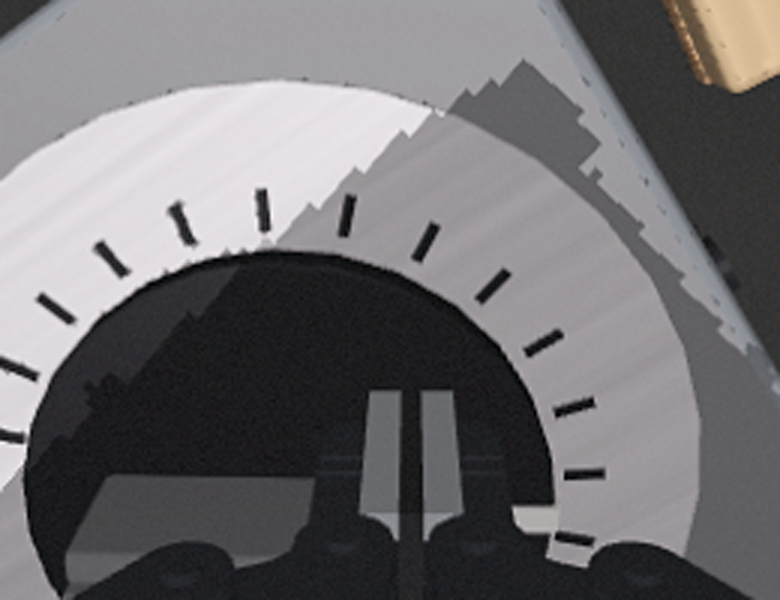

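The view now shows the index end at about zoomed (557,518), between two short lines at (585,474) and (575,540). The dial follows the fingers.

```bash
python3 - <<'E'
from h import *
import pickle
from scipy.optimize import least_squares
d=pickle.load(open('d3.pkl','rb'))
f=lambda p:[140+(p[0]+.5)/3-.5,130+(p[1]+.5)/3-.5]
L=[(57,308),(112,259),(183,223),(264,211),(347,216),(426,242),(493,286),(543,343),(574,407),(585,474),(575,540)]
P=plane(d,[f(p) for p in L],152)[:,:2]
k=np.arange(len(L))*np.radians(15)
r=least_squares(lambda q:(P-(q[:2]+q[2]*np.c_[np.cos(q[3]-k),np.sin(q[3]-k)])).ravel(),[614,-50,54,1.5])
print('axis',r.x[:2],'rad',r.x[2],'line angles',np.degrees(r.x[3]-k).round(1),'rms',np.sqrt(np.mean(r.fun**2)))
I=plane(d,[f((557,519))],160)[0,:2]-r.x[:2];print('idx',np.degrees(np.arctan2(I[1],I[0])),np.hypot(*I))
E
```

```text
axis [615.79969211 -51.8055945 ] rad 54.206044397790535 line angles [ 88.2  73.2  58.2  43.2  28.2  13.2  -1.8 -16.8 -31.8 -46.8 -61.8] rms 0.12683912898830502
idx -51.53899817894946 48.12560519923219
```

>>> apply_moves --series "-0.0074 0.006 0 0.05 1;-0.0074 0.006 0 0.05 1;-0.0074 0.006 0 0.05 1;-0.0074 0.006 0 0.05 1;-0.0074 0.006 0 0.05 1"

```text
time: 8.03
tool_pos: [638.7, -68.5, 126.7]
tcp_rot: [-180.0, -0.1, 11.6]
ft_force: [3.2, 3.1, -0.2]
finger_gap: 0.4
grip_force: 2.4
```

>>> apply_moves --series "-0.0037 0.003 0 0.025 1;0 0 0 0 1;0 0 0 0 1"

```text
time: 8.28
tool_pos: [637.5, -69.8, 126.6]
tcp_rot: [180.0, -0.1, 9.0]
ft_force: [3.4, 2.2, 2.5]
finger_gap: -0.3
grip_force: 1.9
```

```bash
sed -i 's/\[614,-50.3\]/[615.8,-51.8]/' st.py; python3 st.py;python3 - <<'E'
from h import *
import pickle
d=cam('wrist');f=d['frame'];pickle.dump(d,open('d4.pkl','wb'))
cv2.imwrite('pics/w4.png',cv2.resize(f[130:330,140:400],None,fx=3,fy=3,interpolation=cv2.INTER_CUBIC))
E
```

```text
theta -80.96931491808206 s 18.58148797802715 r 21.201401164796497 z 126.62821334032503 F [3.39314097 2.1984319  2.54657672] 8.2833 70.1240607080802
```

View pics/w4.png

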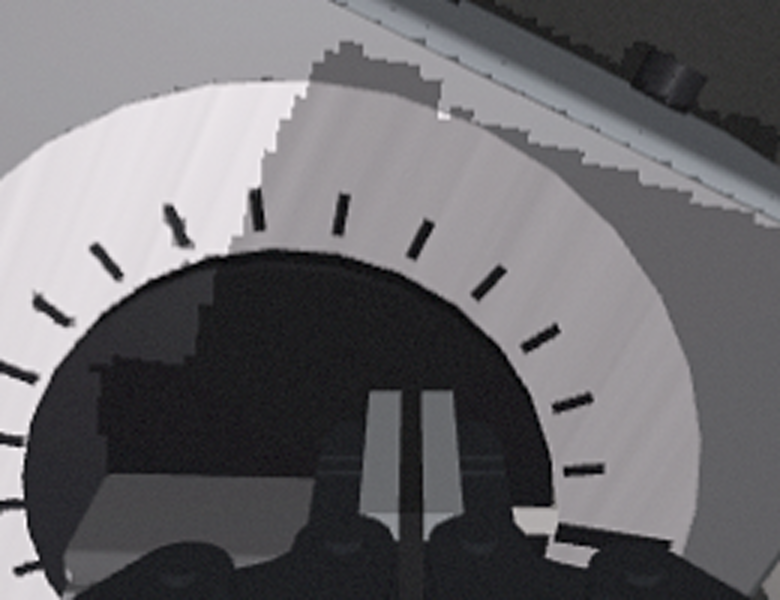

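The long line is now visible from zoomed (558,532) to (670,546), with the index end at (557,518) just short of it.

```bash
python3 - <<'E'
from h import *
import pickle
from scipy.optimize import least_squares
d=pickle.load(open('d4.pkl','rb'))
f=lambda p:[140+(p[0]+.5)/3-.5,130+(p[1]+.5)/3-.5]
L=[(53,310),(106,261),(177,226),(257,211),(342,215),(421,239),(490,282),(540,337),(573,403),(584,469)]
P=plane(d,[f(p) for p in L],152)[:,:2]
k=np.arange(len(L))*np.radians(15)
r=least_squares(lambda q:(P-(q[:2]+q[2]*np.c_[np.cos(q[3]-k),np.sin(q[3]-k)])).ravel(),[614,-50,54,1.5])
c=r.x[:2];an=lambda v:np.degrees(np.arctan2(v[1],v[0]))
print('axis',c,r.x[2],'line angles',np.degrees(r.x[3]-k).round(1),np.sqrt(np.mean(r.fun**2)))
I=plane(d,[f((557,518.5))],160)[0,:2]-c;print('idx',an(I),np.hypot(*I))
for q in((558,533),(670,547)):
    v=plane(d,[f(q)],152)[0,:2]-c;print('long',an(v),np.hypot(*v))
# brightness of the index stripe: rows at a column beyond the bar end
g=d['frame'].min(2);print(g[294:318,312:328:2])
E
```

```text
axis [615.801869   -51.92027764] 54.1751370718436 line angles [ 58.2  43.2  28.2  13.2  -1.8 -16.8 -31.8 -46.8 -61.8 -76.8] 0.13504458884349926
idx -82.52155002553646 48.17348428228504
long -92.24248671270972 50.90073613314186
long -91.40494055108914 72.78447356452475
[[ 26  23  22  24  28  26  80 153]
 [ 27  27  26  24  27  23  82 153]
 [ 26  25  25  21  22  23  81 154]
 [ 17  23  20  22  23  23  54 154]
 [ 45  41  42  17  16   6 113 153]
 [148 135 136 136 137 135 131 157]
 [175 171 169 170 171 171 169 158]
 [177 173 174 173 175 174 173 154]
 [177 172 172 171 173 172 173 150]
 [181 172 171 172 171 172 172 153]
 [159 173 173 171 171 171 176  66]
 [ 71 177 173 171 171 173 175   9]
 [ 22 158 176 176 175 173 177  17]
 [ 28  71 153 154 154 180 181  18]
 [ 30  24  65  68  64  80 135  17]
 [ 30  25  20  19  21  37 125  20]
 [ 29  28  27  30  23  63 121  49]
 [ 29  29  29  25  18  62 153 153]
 [ 30  29  34  23  24 127 154 153]
 [ 31  28  32  24  21 130 150 148]
 [ 35  28  28  29  21 158 153 147]
 [ 27  27  27  29  28 166 155 149]
 [ 33  34  30  34  29  56 135 155]
 [ 26  32  32  32  30  25  37  79]]
```

>>> apply_moves --series "-0.0036 0.003 0 0.025 1;-0.0036 0.003 0 0.025 1;-0.0043 0.0036 0 0.03 1;0 0 0 0 1;0 0 0 0 1"

```text
time: 8.75
tool_pos: [634.2, -73.3, 126.6]
tcp_rot: [180.0, -0.1, -0.2]
ft_force: [3.8, 1.7, 2.1]
finger_gap: -0.3
grip_force: 1.9
```

```bash
cat > ix.py <<'E'
from h import *
# index angle: white stripe on skirt beyond the bar, found on the z=160 plane by polar sampling
def index(d,c=np.array([615.8,-51.85]),lo=-120,hi=-60,rr=np.arange(39,47,.5)):
    a=np.arange(lo,hi,.25);W=np.array([[c[0]+r*np.cos(t),c[1]+r*np.sin(t),160,1] for t in np.radians(a) for r in rr])
    q=(W@np.linalg.inv(d['E']).T)[:,:3]
    uv=cv2.projectPoints(q,np.zeros(3),np.zeros(3),np.array(d['intrinsics']),np.array(d['dist']))[0].reshape(-1,1,2).astype(np.float32)
    g=cv2.remap(d['frame'].min(2),uv,None,cv2.INTER_LINEAR).reshape(len(a),-1).astype(float)
    out=[]
    for j in range(len(rr)):
        k=g[:,j]>100
        if k.sum(): out.append((rr[j],a[k].min(),a[k].max(),a[k].mean(),k.sum()*.25))
    return out
E
python3 st.py;python3 - <<'E'
from ix import *
import pickle
for d in(pickle.load(open('d4.pkl','rb')),cam('wrist')):
    for o in index(d)[::2]: print(np.round(o,1))
    print()
E
```

```text
theta -90.178503143941 s 18.513230229250134 r 21.488218603460915 z 126.55515498708117 F [3.77694059 1.68919012 2.14768552] 8.75 78.987395912524Traceback (most recent call last):
  File "<stdin>", line 4, in <module>
  File "ix.py", line 6, in index
    uv=cv2.projectPoints(q,np.zeros(3),np.zeros(3),np.array(d['intrinsics']),np.array(d['dist']))[0].reshape(-1,1,2).astype(np.float32)
       ~~~~~~~~~~~~~~~~~^^^^^^^^^^^^^^^^^^^^^^^^^^^^^^^^^^^^^^^^^^^^^^^^^^^^^^^^^^^^^^^^^^^^^^^^^
cv2.error: OpenCV(4.12.0) /io/opencv/modules/calib3d/src/calibration_base.cpp:1490: error: (-215:Assertion failed) npoints >= 0 && (depth == CV_32F || depth == CV_64F) in function 'projectPoints'
```

>>> apply_moves --series "0.01 0 0 0 1;0.02 0 0 0 1;0.02 0 0 0 1;0 0 -0.05 0 1;0 0 -0.08 0 1"

```text
time: 9.22
tool_pos: [646.6, -73.1, 160.9]
tcp_rot: [-179.9, 0.5, -0.4]
ft_force: [-0.1, -0.2, -0.4]
finger_gap: -0.0
grip_force: 0.0
```

>>> apply_moves --series "0 0 -0.08 0 1;0 0 -0.05 0 1;0 0 0 0 1;0 0 0 0 1"

```text
time: 9.55
tool_pos: [649.6, -73.7, 204.7]
tcp_rot: [180.0, -0.1, -0.4]
ft_force: [-0.5, -0.2, -0.2]
finger_gap: 0.6
grip_force: 0.0
```

```bash
sed -i 's/cv2.projectPoints(q,/cv2.projectPoints(np.ascontiguousarray(q),/' ix.py; python3 st.py;python3 - <<'E'
from ix import *
import pickle
d=cam('wrist');pickle.dump(d,open('d5.pkl','wb'))
for d in(pickle.load(open('d4.pkl','rb')),d):
    for o in index(d)[::2]: print(np.round(o,1))
    print()
# long line on plate, dark pixels
g=d['frame'].min(2);a=np.arange(-110,-72,.25)
for r in(62,66,69):
    W=np.array([[615.8+r*np.cos(t),-51.85+r*np.sin(t),152,1] for t in np.radians(a)])
    q=np.ascontiguousarray((W@np.linalg.inv(d['E']).T)[:,:3])
    uv=cv2.projectPoints(q,np.zeros(3),np.zeros(3),np.array(d['intrinsics']),np.array(d['dist']))[0].astype(np.float32)
    v=cv2.remap(g,uv,None,cv2.INTER_LINEAR).ravel();k=v<70;print(r,a[k].min() if k.any() else 0,a[k].max() if k.any() else 0,a[k].mean(),k.sum())
E
```

```text
theta -90.36840318061596 s 33.92813593579785 r 21.654642787202818 z 204.66084659785793 F [-0.52139842 -0.16241943 -0.21549762] 9.55 79.4147994013846
[ 40.5 -83.2 -79.5 -81.4   4. ]
[ 41.5 -85.  -79.5 -82.2   5.8]
[ 42.5 -86.2 -79.5 -82.9   7. ]
[ 43.5 -86.8 -79.5 -83.1   7.5]
[ 44.5 -86.8 -79.8 -83.2   7.2]
[ 45.5 -86.5 -79.8 -83.1   7. ]
[ 46.5 -86.5 -79.8 -83.1   7. ]

[  39.  -120.   -88.   -98.5   11.8]
[  40.  -120.   -88.2  -94.     9.2]
[ 41.  -96.5 -88.5 -92.5   8.2]
[ 42.  -96.5 -88.5 -92.5   8.2]
[ 43.  -96.2 -88.5 -92.4   8. ]
[ 44.  -96.2 -88.5 -92.4   8. ]
[ 45.  -96.  -88.5 -92.2   7.8]
[ 46.  -95.8 -88.8 -92.2   7.2]

62 -93.5 -90.75 -92.125 12
66 -93.25 -90.75 -92.0 11
69 -93.25 -90.75 -92.0 11
```

The index is at -92.3° and the long line at -92.0°, so they are lined up. Now the toggle: its foot is at about (518,-22) and the push direction is -16.8°.

>>> apply_moves --series "0 0 0 0.0477 1;0 0 0 0.0477 1;0 0 0 0.0477 1;-0.1 -0.0062 0 0 1;-0.1 -0.0062 0 0 1"

```text
time: 10.02
tool_pos: [590.6, -52.6, 199.7]
tcp_rot: [179.9, 0.4, -16.9]
ft_force: [-0.2, -0.3, 0.1]
finger_gap: 0.1
grip_force: 0.0
```

>>> apply_moves --series "-0.1 -0.0062 0 0 1;-0.1 -0.0062 0 0 1;-0.1 -0.0062 0 0 1;-0.1 -0.0062 0 0 1;-0.018 0 0 0 1"

```text
time: 10.43
tool_pos: [470.0, -7.6, 201.4]
tcp_rot: [180.0, 0.3, -16.7]
ft_force: [-0.5, -0.1, -0.3]
finger_gap: 0.2
grip_force: 0.0
```

>>> apply_moves --series "0 0 0 0 1;0 0 0 0 1"

```text
time: 10.6
tool_pos: [474.4, -9.3, 203.1]
tcp_rot: [180.0, 0.0, -16.8]
ft_force: [0.8, -0.3, -0.2]
finger_gap: 0.1
grip_force: 0.0
```

```bash
cat > tg.py <<'E'
from h import *
s=sense();u=np.array([np.cos(np.radians(-16.8)),np.sin(np.radians(-16.8))]);v=s['tool_pos'][:2]-[518.2,-22.4]
print('along',v@u,'left',-u[1]*v[0]+u[0]*v[1],'z',s['tool_pos'][2],s['tcp_rot'],'F',s['ft_force'],s['time'])
E
python3 tg.py; python3 - <<'E'
from h import *
d=cam('wrist');v,u=np.nonzero(d['depth']>0);z=d['depth'][v,u]
p=cv2.undistortPoints(np.c_[u,v].astype(float).reshape(-1,1,2),d['intrinsics'],np.array(d['dist'])).reshape(-1,2)
W=(np.c_[p*z[:,None],z,np.ones(len(z))]@d['E'].T)[:,:3]
a=np.radians(-16.8);e=W[:,:2]-[518.2,-22.4];al=e@[np.cos(a),np.sin(a)];l=e@[-np.sin(a),np.cos(a)]
for lo in(160,168,176,182):
    k=(W[:,2]>lo)&(W[:,2]<lo+7)&(abs(al)<30)&(abs(l)<25);print(lo,k.sum(),al[k].min() if k.any() else'',al[k].max()if k.any() else'',np.median(l[k]))
E
```

```text
along -45.71502813496477 left -0.07175584187118034 z 203.14533566754375 [ 1.79979510e+02  4.24044267e-02 -1.67706204e+01] F [ 0.75075587 -0.26315042 -0.23407786] 10.6
160 41 -2.6790481729932827 0.931582377313441 0.23168529124961482
168 81 -7.706568041825739 -1.3101188747250916 0.2008223048864222
176 108 -16.959361748873032 -3.649651253276026 0.15898498243852988
182 202 -16.959361748873032 -6.353627504346872 0.14984671794020332
```

>>> apply_moves --series "0 0 0.06 0 1;0 0 0.06 0 1;0 0 0.06 0 1;0 0 0.04 0 1;0 0 0.0267 0 1"

```text
time: 11.07
tool_pos: [474.1, -9.4, 127.9]
tcp_rot: [180.0, 0.2, -16.8]
ft_force: [-0.5, 0.4, 0.1]
finger_gap: 0.0
grip_force: 0.0
```

>>> apply_moves --series "0.03 0 0 0 1;0.03 0 0 0 1;0.025 0 0 0 1;0.02 0 0 0 1;0.015 0 0 0 1"

```text
time: 11.48
tool_pos: [510.2, -19.8, 130.7]
tcp_rot: [-180.0, -0.0, -16.8]
ft_force: [-3.0, 1.3, 2.2]
finger_gap: 0.1
grip_force: 1.6
```

>>> apply_moves --series "0.008 0 0 0 1;0 0 0 0 1;0 0 0 0 1"

```text
time: 11.73
tool_pos: [511.1, -20.1, 130.4]
tcp_rot: [-180.0, 0.1, -16.8]
ft_force: [-5.5, 0.2, 3.9]
finger_gap: 0.0
grip_force: 3.6
```

```bash
python3 tg.py
```

```text
along -7.470217509733019 left 0.10684529256842668 z 130.41348365598606 [-1.79999573e+02  5.57215965e-02 -1.67836638e+01] F [-5.51108961  0.22230686  3.92479186] 11.7333
```

>>> apply_moves --series "0.007 0 0 0 1;0 0 0 0 1;0 0 0 0 1;0 0 0 0 1"

```text
time: 12.07
tool_pos: [511.5, -20.2, 130.2]
tcp_rot: [180.0, 0.2, -16.8]
ft_force: [-13.4, 4.3, 9.5]
finger_gap: -0.6
grip_force: 8.3
```

```bash
python3 tg.py
```

```text
along -7.054055876348487 left 0.16793818718400977 z 130.23633483739806 [179.99129272   0.23498238 -16.76911327] F [-13.42548779   4.32485218   9.54913477] 12.0667
```

The force has jumped to 14 N with almost no travel, so the toggle is at its stop. I'll back off, lift and check.

>>> apply_moves --series "-0.02 0 0 0 1;-0.04 0 0 0 1;-0.05 0 0 0 1;-0.02 0 -0.05 0 1;0 0 -0.08 0 1"

```text
time: 12.48
tool_pos: [473.1, -9.1, 166.6]
tcp_rot: [179.9, 0.3, -16.8]
ft_force: [-0.2, -1.0, 0.6]
finger_gap: 0.4
grip_force: 0.0
```

>>> apply_moves --series "0 0 -0.1 0 1;0 0 -0.1 0 1;0 0 -0.05 0 1;0 0 0 0 1;0 0 0 0 1"

```text
time: 12.9
tool_pos: [477.0, -9.8, 245.3]
tcp_rot: [-180.0, -0.2, -16.8]
ft_force: [0.2, -0.6, -0.1]
finger_gap: -0.0
grip_force: 0.0
```

```bash
python3 tg.py; python3 - <<'E'
from ix import *
d=cam('wrist');v,u=np.nonzero(d['depth']>0);z=d['depth'][v,u]
p=cv2.undistortPoints(np.c_[u,v].astype(float).reshape(-1,1,2),d['intrinsics'],np.array(d['dist'])).reshape(-1,2)
W=(np.c_[p*z[:,None],z,np.ones(len(z))]@d['E'].T)[:,:3]
a=np.radians(-16.8);e=W[:,:2]-[518.2,-22.4];al=e@[np.cos(a),np.sin(a)];l=e@[-np.sin(a),np.cos(a)]
for lo in(160,168,176,182):
    k=(W[:,2]>lo)&(W[:,2]<lo+7)&(abs(al)<30)&(abs(l)<25);print(lo,k.sum(),al[k].min() if k.any() else'',al[k].max()if k.any() else'')
for o in index(d)[::4]: print(np.round(o,1))
import pickle
t=cam('top');o=pickle.load(open('d0.pkl','rb'))['top']
df=cv2.absdiff(t['frame'],o['frame']).max(2)
for n,(x,y) in dict(jar=(245,178),glue=(400,220),block=(328,128),knife=(308,285)).items(): print(n,df[y-22:y+22,x-22:x+22].mean().round(1))
E
```

```text
along -43.084839026657626 left 0.1604751951792558 z 245.28297722383041 [-179.97404716   -0.19651262  -16.78981067] F [ 0.19365839 -0.6073931  -0.07455635] 12.9
160 5 -0.9605998353335079 0.02818583932705003
168 26 0.9818270949498652 4.927673416247692
176 39 2.8049139047071523 16.298421075205837
182 152 5.908066401256934 16.41414216267996
[ 39.  -96.2 -92.5 -94.4   4. ]
[ 41.  -95.8 -93.  -94.4   3. ]
[ 43.  -95.8 -93.8 -94.8   2.2]
[ 45.  -95.5 -94.2 -94.9   1.5]
jar 5.5
glue 11.3
block 5.8
knife 151.0
```

The toggle lean is mirrored, so it is fully on. The visible edge of the index stripe is unchanged (-96°, the rest being shaded), and nothing touches.

```bash
python3 -c "
from bench import hand_in;print(hand_in())"
```

```text
the job is handed in; nothing more can be done
None
```

I set the dial to the long line (measured within about 0.3°), then pushed the toggle fully on, and handed the job in at about 13 s; no verdict came back. The fingertips end about 43 mm short of the reported TCP, so my first push passed over the bar without touching it. I saw no sign of a shifted bystander, though the arm hid the knife in the last check.

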